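# Turn a cover plate round and hold it against a sprung gasket pad for screwing

### The arm

A 6-joint arm with a two-finger parallel gripper is mounted at the origin on a cart in front of the work surface, level with it; the furniture and walls round the work are solid. World frame = base frame: x ahead of the robot, y to its left, z up, the work surface at z = 0. Lengths are in mm, angles in degrees, forces in N, time in s.
With the tool pointing down it reaches from about 300 to 850 mm from the base axis. Payload 4.2 kg.
Tool frame: the origin (TCP) lies at the very end of the fingers, on their centre line; the grasp point (between the pads) lies 19 mm behind it (env.grip_depth is the distance from the TCP to the grasp point, in mm); z points along the fingers, y is the line along which they close (so a half turn about z gives the same grasp; the last joint's range is limited). The gripper opens to 91 mm and grips with 3 to 60 N. Pads are 32 mm wide; open, the fingers measure 118 mm over their backs; the gripper's body (76 mm by 178 mm) begins 60 mm behind the grasp point.
Start: joints at [-72.422, 18.312, 89.639, -0, 72.044, -1.146], TCP at [184.587, -544.583, 213.976] pointing down, gripper open.
Joint ranges: [-177.97, 177.97], [-48.28, 115.42], [12.27, 149.76], [-77.06, 257.06], [2.81, 150.46], [-146.56, 146.56]. Speed limits (degrees/s): [147.25, 147.25, 180, 180, 180, 180].

### API

Orientations are given as [roll, pitch, yaw] about the fixed x, y, z axes, in that order (R = Rz(yaw) Ry(pitch) Rx(roll)).
In Python, from workcell import env, cams gives the robot as it stands.
- The arm moves only by the tool apply_moves, never from a script. Its argument "deltas" is a list of rows, each a list of 5 numbers: the shift along the tool's x, y, z in m, then the turn about the tool's z in rad, then the opening, from -1 (shut) to 1 (fully open), so that 0 is half open. In form: [[tx, ty, tz, roll, gripper], ...]. A call has 1 to 5 rows; each row is the pose to reach, as a shift and turn from the pose commanded when the call began, along the tool's axes at that moment; what a row does not reach only later rows make up. A row lasts 1/10 s, in which the tool goes at most 50 mm and 8.59 degrees, less where a joint would pass 70% of its speed; a pose out of reach is approached as far as the arm can. A call with a gripper value outside its range is refused whole. The fingers move at their own pace and stop on an object; "grip_force" is the grip in N (left out, the last holds). Time passes only in rows, so rows that repeat a pose let the fingers close. It gives the time, the measured TCP pose, the force, the opening and the grip force at its end, in the units of the state.
- env.state(): the state, without advancing time (a new reading comes with each control period).
- cams.grab_frame(name): name is "side" or "top"; returns the picture (480x640x3 uint8, blue, green, red); there is no depth.
- cams.get_calibration(name): a dict with "mtx" (3x3 intrinsics, pixels), "k1" (the pictures are not rectified: a ray, as slopes to the right and down, at radius r is drawn at 1 + k1 r^2 times it, then the intrinsics apply), "eye" and "attitude" of the camera in the world. Camera axes: x right, y down, z forward; pixel columns grow to the right and rows downward; lengths in mm; the calibration is good to about 2 mm. A picture is of the moment at which its call begins. get_calibration takes no time and is no camera call.
- env.job_done(): hands the job in; it is judged then, once.
The state is a dict: "time_s": time; "qpos": joint angles; "qvel": joint speeds; "effort": joint torques, N m; "ee_pos": TCP position; "ee_rot": TCP orientation; "force": force on the tool from outside, world axes, zero at the start; "torque": the same for the moment, N m; "gripper_width": finger opening in mm; "gripper_force": force on a finger pad.
Only numpy, scipy, OpenCV 4.12 (cv2) and the standard library are available. Lean on these libraries where they do the work, as an engineer would, in place of code of your own. Each camera call takes 0.05 s, during which the arm holds its last target. There are 200 camera calls.

### The job

Take the cover plate out of the slotted rack, turn it round so that its flat face meets the sprung gasket pad of the assembly stand and its rib points away from the pad, and press it on the pad, well centred, square and with its edges level, with a steady push of about 10 N so that a colleague can drive the screws. Push gently, and leave the petri dish, timer and tape roll where they are. Finish while still holding the plate pressed on the pad: do not let go.

Things in the scene. Friction and masses are not known exactly. Their poses are not given: they have to be found in the camera images.
- cover: Loose aluminium cover plate, 6 (x) x 90 wide (y) x 80 high (z) mm, 0.18-0.29 kg. Origin: middle of its lower edge, mid-thickness. Flat face at x=+3 mm; on the other face one upright grip rib, 14 mm wide (y), out to x=-37 mm, z=29..79 mm. Starts upright in the rack's slot, rib pointing away from the robot (x axis roughly towards the robot), leaning up to 0.07 rad
- cover_back (a point): centre of the cover plate's flat face (cover x=+3, y=0, z=40 mm); axes as the cover
- cover_rib (a point): good gripping point inside the grip rib (cover x=-22, y=0, z=60 mm); pinch the rib across its 14 mm width (cover y) from above
- rack: Grey plastic slotted rack fixed to the bench, base 75 (x) x 115 (y) x 6 mm, slot along y 7.6 mm wide and 26 mm deep (slot floor z=6, wall tops z=32 mm). Origin: centre of its underside. To free the plate lift it straight up at least 30 mm
- stand: Aluminium assembly stand fixed to the bench, left or right of the robot's centre line. Foot 160 (x, -45..+115) x 130 (y) x 10 mm high. Screw frame 100 mm wide, up to z=92 mm, front at x=+20 mm. Origin: on the bench under the pad's face. The gasket pad faces its -x, roughly towards the robot; pushing goes along its +x
- pad_face (a point): centre of the black rubber face of the sprung gasket pad, 62 wide (y) x 50 high (z) mm, 60 mm above the bench; moves with the pad; axes as the stand, +x is the pushing direction. The plate's lower edge is 10 mm above the foot when centred here
- stand_pad (a joint): travel of the sprung pad along stand +x, m, 0 (free) to 0.016 (end stop). Spring 900 N/m with 2.7 N preload: push in N = 2.7 + 900 x travel, so 10 N is about 0.008
- petri: bystander: round petri dish 61 x 61 x 16 mm, near the robot; origin centre of underside
- timer: bystander: small lab timer 66 x 62 x 19 mm, behind the work; origin centre of underside
- tape: bystander: tape roll 92 x 90 x 25 mm lying flat, right front; origin centre of underside

How it is judged (in metres and radians):
On the way, in this order (a step that is already met when the one before it is completed fails the run):
1. the cover plate is lifted clear of the rack in the gripper (height (world z) of cover above 0.04 m and contact force between the fingers and cover above 2 N and contact force between cover and rack below 0.1 N), for 0.2 s.
2. the plate, flat face to the gasket pad, is pressed on it with 5 to 15 N (contact force between cover and stand between 5 and 15 N and angle between the x axis of cover and the x axis of stand, either way round below 0.09 rad and angle between the z axis of cover and the z axis of stand, either way round below 0.09 rad and x of cover_rib in the frame of pad_face below -0.015 m), for 0.3 s.
At the end, for the whole second after the job is handed in: Through the last second the gripper holds the cover plate with its flat face on the gasket pad, pushing 5 to 15 N (pad travel 2.5 to 13.7 mm), centred on the pad within 8 mm sideways and in height (so clear of the stand's foot), square to the stand within 0.09 rad, rib away from the pad, and still (all of step 2 and value of joint stand_pad between 0.0025 and 0.0137 m and y of cover_back in the frame of pad_face between -0.008 and 0.008 m and z of cover_back in the frame of pad_face between -0.008 and 0.008 m and x of cover_back in the frame of pad_face between -0.003 and 0.004 m and contact force between the fingers and cover above 3 N and linear speed of cover below 0.02 m/s); the arm keeps its last pose, push and grip.
It fails at once if the plate is pushed against the stand with more than 25 N (contact force between cover and stand above 25 N).
It fails at once if the petri dish is moved more than 20 mm (distance of petri from where it was at the start of the episode above 0.02 m).
It fails at once if the timer is moved more than 20 mm (distance of timer from where it was at the start of the episode above 0.02 m).
It fails at once if the tape roll is moved more than 20 mm (distance of tape from where it was at the start of the episode above 0.02 m).
It also fails if it takes over 48 s, if anything falls off the work surface, if the arm or the gripper's body presses on something with over 40 N, if the wrist force passes 120 N, or if a joint passes its speed limit or range.

## Working session

There is one attempt and no reset: what is moved stays moved. The work goes in short steps, Python scripts to look and compute and a tool call to move; the robot and the scene stay as the last step left them, time stands still between calls to the robot, and variables do not carry over. Pictures are saved under pics/ and viewed, at most 10 in all, crops included, and the job is handed in when it is done.

Besides the shell and the picture viewer there is one more tool, called as name([rows], argument=value, ...), one row to a line, values as JSON. apply_moves: Moves the arm, as the interface text tells. Its arguments: {"type":"object","properties":{"deltas":{"type":"array"},"grip_force":{"type":"number"}},"required":["deltas"]}

```bash
mkdir -p pics; ls; python3 - <<'E'
from workcell import env,cams
import cv2
for n in("side","top"):
    cv2.imwrite(f"pics/{n}0.png",cams.grab_frame(n)); print(n,cams.get_calibration(n))
print(env.state())
E
```

```text
pics
side {'mtx': array([[456.7801267 ,   0.        , 316.29549615],
       [  0.        , 456.7801267 , 235.84010672],
       [  0.        ,   0.        ,   1.        ]]), 'k1': -0.09813481670510128, 'eye': array([ 574.9778225 , -902.27750647,  725.71271804]), 'attitude': array([-127.08086758,    0.93415744,   -0.37866945])}
top {'mtx': array([[463.63197854,   0.        , 320.68560326],
       [  0.        , 463.63197854, 239.30963585],
       [  0.        ,   0.        ,   1.        ]]), 'k1': -0.03753937499061921, 'eye': array([485.30351986, -45.69553026, 972.97585387]), 'attitude': array([-174.12249816,   -0.2218516 ,  -88.43404609])}
{'time_s': 0.1, 'qpos': array([-7.24225713e+01,  1.83478283e+01,  8.96988776e+01, -1.08298271e-04,
        7.20436586e+01, -1.14528079e+00]), 'qvel': array([-0.02091426, -0.00265246, -0.12863195, -0.04593141,  0.00516743,
        0.12620989]), 'effort': array([ 9.58324817e-04, -4.13328373e+01, -2.32508594e+01,  7.28659588e-02,
        4.22262400e-02, -4.56875625e-05]), 'ee_pos': array([ 184.43980746, -544.14546255,  213.20950126]), 'ee_rot': array([-1.79909651e+02, -1.70321973e-03,  1.87227416e+01]), 'force': array([-0.18165317, -0.00639912, -0.50871458]), 'torque': array([-0.01713576,  0.03692185, -0.01995541]), 'gripper_force': 0.0, 'gripper_width': 91.09809803373885}
```

View pics/side0.png

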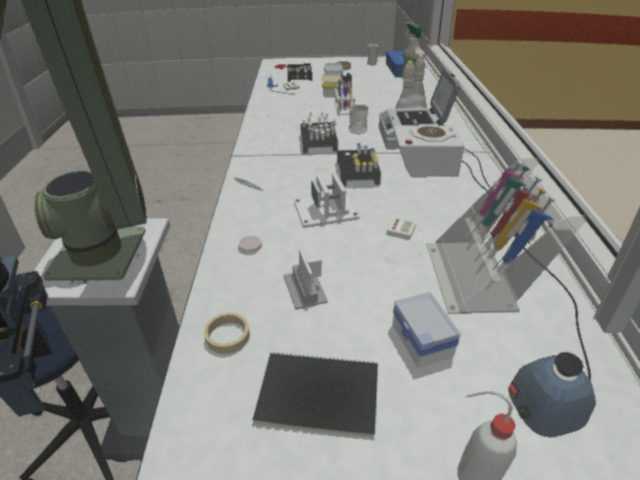

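View pics/top0.png

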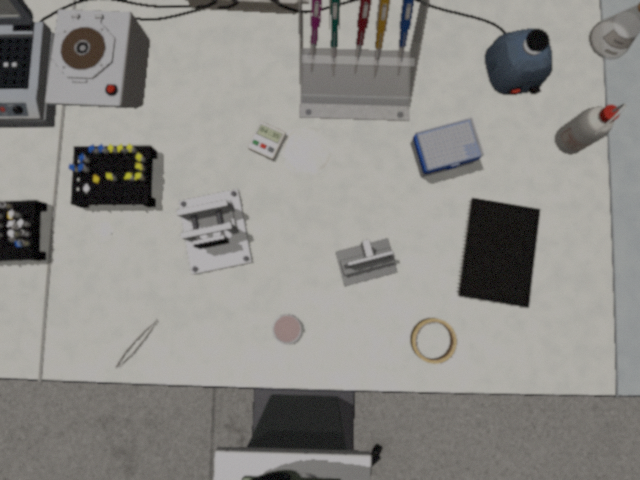

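The side view shows the rack with the cover at about (306,285) and the stand at (327,200). In the top view the rack is at (366,262), the stand at (215,232), the petri dish at (287,328), the timer at (267,141) and the tape at (433,340). Next I'll enlarge crops of both.

```bash
cat > h.py <<'E'
import numpy as np,cv2
from scipy.spatial.transform import Rotation as R
from workcell import env,cams
def cal(n):
    c=cams.get_calibration(n); return c,R.from_euler('xyz',c['attitude'],degrees=True).as_matrix()
def proj(n,P):
    c,A=cal(n); p=(np.atleast_2d(P)-c['eye'])@A; s=p[:,:2]/p[:,2:]
    s=s*(1+c['k1']*(s**2).sum(1,keepdims=True)); return s@c['mtx'][:2,:2].T+c['mtx'][:2,2]
def onz(n,uv,z):
    c,A=cal(n); uv=np.atleast_2d(np.array(uv,float))
    s=cv2.undistortPoints(uv[:,None],c['mtx'],np.array([c['k1'],0,0,0.]))[:,0]
    # cv2 matches model r'=r(1+k1 r^2)
    d=np.c_[s,np.ones(len(s))]@A.T; z=np.broadcast_to(z,len(s))
    return c['eye']+d*((z-c['eye'][2])/d[:,2])[:,None]
def crop(img,x,y,w,h,f): return cv2.resize(img[y:y+h,x:x+w],None,fx=f,fy=f,interpolation=cv2.INTER_CUBIC)
E
python3 - <<'E'
from h import *
t=cv2.imread('pics/top0.png');s=cv2.imread('pics/side0.png')
a=np.hstack([crop(t,170,180,100,100,4),crop(t,325,225,80,100,4)[:400]])
cv2.imwrite('pics/ct.png',crop(t,170,180,100,100,6)[:600])
cv2.imwrite('pics/ct.png',np.hstack([crop(t,172,184,80,92,5),crop(t,325,218,80,92,5)]))
cv2.imwrite('pics/cs.png',np.hstack([crop(s,290,165,80,80,5),crop(s,270,240,80,80,5)]))
print(cal('top')[1])
E
```

```text
[[ 0.02732744 -0.99436076  0.10246896]
 [-0.99961904 -0.02758035 -0.00105183]
 [ 0.00387203 -0.10240117 -0.99473565]]
```

View pics/ct.png

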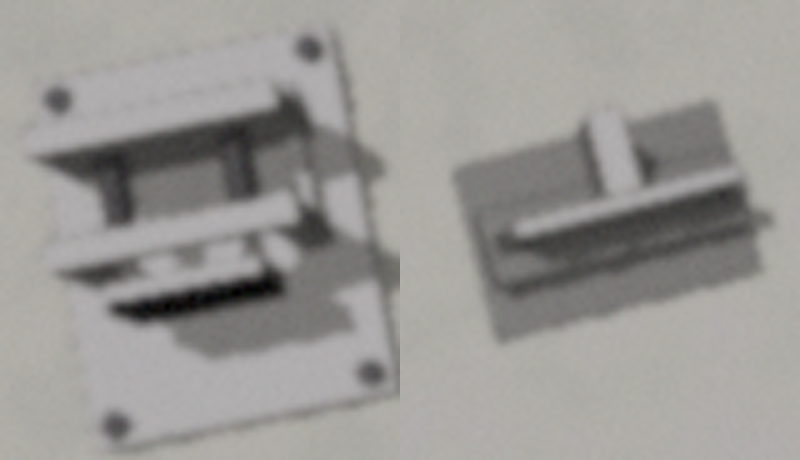

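View pics/cs.png

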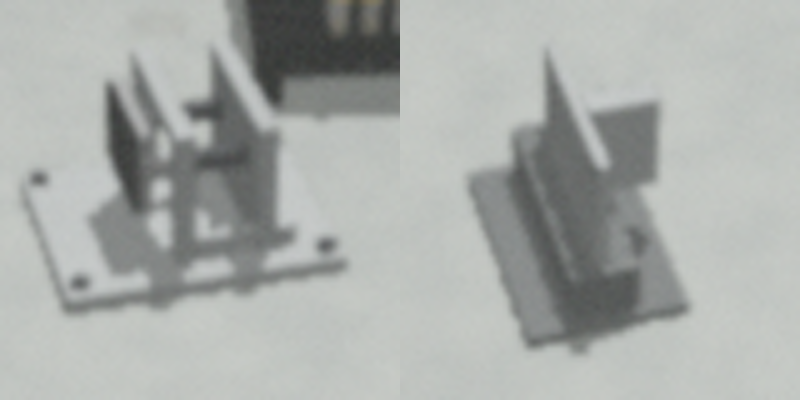

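The enlarged crops show the foot corners, pad face, rack base corners, plate top edge and rib top. I'll fit the poses from these points.

```bash
cat > fit.py <<'E'
from h import *
from scipy.optimize import least_squares
def px(o,p): return (np.array(p)+.5)/5-.5+o
def fit(model,obs,x0,name):
    # obs: (cam, localpoint, pixel)
    def f(x): return np.concatenate([(proj(c,model(x,np.array(l,float)))[0]-p) for c,l,p in obs])
    r=least_squares(f,x0,loss='soft_l1'); print(name,np.round(r.x,3)); print(np.round(r.fun.reshape(-1,2),1).tolist()); return r.x
def flat(x,l): return R.from_euler('z',x[2]).apply(l)+[x[0],x[1],0]
def cov(x,l): return (R.from_euler('z',x[2])*R.from_euler('y',x[3])).apply(l)+[x[0],x[1],6]
if __name__=='__main__':
    T=(172,184);S=(290,165);T2=(325,218);S2=(270,240)
    o=[('top',(-45,65,10),px(T,(98,452))),('top',(-45,-65,10),px(T,(398,390))),('top',(115,-65,10),px(T,(335,28))),
       ('side',(-45,-65,10),px(S,(68,298))),('side',(-45,65,10),px(S,(22,185))),('side',(115,-65,10),px(S,(345,262)))]
    pad=[('top',(0,31,85),px(T,(107,306))),('top',(0,-31,85),px(T,(272,272))),('side',(0,31,85),px(S,(107,80))),('side',(0,-31,85),px(S,(145,135))),('side',(0,-31,35),px(S,(140,212)))]
    fit(flat,o,[500,180,.2],'foot'); fit(flat,o+pad,[500,180,.2],'stand'); fit(flat,pad,[500,180,.2],'pad')
    o=[('top',(-37.5,57.5,6),px(T2,(95,340))),('top',(-37.5,-57.5,6),px(T2,(360,270))),('top',(37.5,-57.5,6),px(T2,(315,100))),('top',(37.5,57.5,6),px(T2,(53,172))),
       ('side',(-37.5,57.5,6),px(S2,(70,175))),('side',(-37.5,-57.5,6),px(S2,(128,340))),('side',(37.5,-57.5,6),px(S2,(290,305)))]
    fit(flat,o,[450,-130,.2],'rack')
    o=[('top',(0,-45,80),px(T2,(115,233))),('top',(0,45,80),px(T2,(342,173))),('top',(-37,0,79),px(T2,(205,105))),
       ('side',(0,-45,80),px(S2,(147,50))),('side',(0,45,80),px(S2,(205,168))),('side',(-37,7,79),px(S2,(258,98))),('side',(-37,7,29),px(S2,(257,184)))]
    x=fit(cov,o,[450,-130,-2.9,0],'cover')
    print('rib',cov(x,np.array([-22,0,60.])),cov(x,np.array([-22,0,79.])))
E
python3 fit.py
```

```text
foot [5.62569e+02 1.67799e+02 2.21000e-01]
[[-0.6, 0.1], [0.9, 0.5], [0.1, -1.4], [-0.7, 0.7], [-0.5, -1.9], [0.9, -0.5]]
stand [5.64512e+02 1.68043e+02 2.21000e-01]
[[-0.7, -0.8], [0.8, -0.4], [-0.0, -2.3], [0.1, 0.7], [0.2, -2.0], [1.6, -0.5], [0.3, 0.8], [-1.1, 1.5], [0.2, 0.4], [-2.3, 0.8], [-1.0, 1.0]]
pad [566.803 168.485   6.544]
[[0.3, 0.3], [-1.4, -0.3], [0.6, 0.3], [-1.0, 0.6], [0.2, 0.8]]
rack [ 5.41302e+02 -1.42162e+02  2.81000e-01]
[[0.2, 0.2], [0.5, 0.2], [-0.0, -0.4], [-0.6, -1.1], [-0.9, -0.5], [-0.4, 0.3], [0.2, -0.1]]Traceback (most recent call last):
  File "fit.py", line 21, in <module>
    x=fit(cov,o,[450,-130,-2.9,0],'cover')
  File "fit.py", line 7, in fit
    r=least_squares(f,x0,loss='soft_l1'); print(name,np.round(r.x,3)); print(np.round(r.fun.reshape(-1,2),1).tolist()); return r.x
    return func(*args, **kwargs)
    result = trf(vector_fun.fun, vector_fun.jac, x0, f0, J0, lb, ub, ftol, xtol,
                 gtol, max_nfev, x_scale, loss_function, tr_solver,
                 tr_options.copy(), verbose, callback=callback_wrapped)
    return trf_no_bounds(

[... 986 characters left out ...]
~^^^^^^^^^^^^^^^^^^^^^^^^^^^^^^
    return np.atleast_1d(self.fun(x))
                         ~~~~~~~~^^^
    return self.f(x, *self.args, **self.kwargs)
           ~~~~~~^^^^^^^^^^^^^^^^^^^^^^^^^^^^^^
  File "fit.py", line 6, in f
    def f(x): return np.concatenate([(proj(c,model(x,np.array(l,float)))[0]-p) for c,l,p in obs])
                                      ~~~~^^^^^^^^^^^^^^^^^^^^^^^^^^^^^^
  File "h.py", line 7, in proj
    c,A=cal(n); p=(np.atleast_2d(P)-c['eye'])@A; s=p[:,:2]/p[:,2:]
        ~~~^^^
  File "h.py", line 5, in cal
    c=cams.get_calibration(n); return c,R.from_euler('xyz',c['attitude'],degrees=True).as_matrix()
ValueError: time passes only in moves, steps and waits
```

```bash
sed -i 's/^def cal(n):/import functools\n@functools.cache\ndef cal(n):/' h.py; sed -i 's/\[450,-130,-2.9,0\]/[541,-142,-2.86,0]/' fit.py; python3 fit.py 2>&1 | tail -12
```

```text
foot [5.62569e+02 1.67799e+02 2.21000e-01]
[[-0.6, 0.1], [0.9, 0.5], [0.1, -1.4], [-0.7, 0.7], [-0.5, -1.9], [0.9, -0.5]]
stand [5.64512e+02 1.68043e+02 2.21000e-01]
[[-0.7, -0.8], [0.8, -0.4], [-0.0, -2.3], [0.1, 0.7], [0.2, -2.0], [1.6, -0.5], [0.3, 0.8], [-1.1, 1.5], [0.2, 0.4], [-2.3, 0.8], [-1.0, 1.0]]
pad [566.803 168.485   6.544]
[[0.3, 0.3], [-1.4, -0.3], [0.6, 0.3], [-1.0, 0.6], [0.2, 0.8]]
rack [ 5.41302e+02 -1.42162e+02  2.81000e-01]
[[0.2, 0.2], [0.5, 0.2], [-0.0, -0.4], [-0.6, -1.1], [-0.9, -0.5], [-0.4, 0.3], [0.2, -0.1]]
cover [ 5.42322e+02 -1.43498e+02 -2.85100e+00 -1.60000e-02]
[[0.3, -0.2], [0.1, -0.4], [-0.4, 0.8], [-0.2, -1.6], [-0.4, 0.3], [0.3, 0.2], [0.4, 0.2]]
rib [ 564.29380614 -136.91774889   65.64838283] [ 564.5786322  -136.83245004   84.64605632]
```

apply_moves([
  [0.038, -0.02, 0, 0, 0],
  [0.076, -0.041, 0, 0, 0],
  [0.114, -0.061, 0, 0, 0],
  [0.152, -0.082, 0, 0, 0],
  [0.19, -0.102, 0, 0, 0],
], grip_force=40)

```text
time_s: 0.6
ee_pos: [332.5, -385.4, 213.6]
ee_rot: [-180.0, 0.0, 18.7]
force: [0.3, -0.4, 1.1]
gripper_width: 54.2
gripper_force: 0.0
```

apply_moves([
  [0.038, -0.02, 0, 0, 0],
  [0.076, -0.041, 0, 0, 0],
  [0.114, -0.061, 0, 0, 0],
  [0.152, -0.082, 0, 0, 0],
  [0.19, -0.102, 0, 0, 0],
])

```text
time_s: 1.1
ee_pos: [479.7, -227.8, 213.7]
ee_rot: [-180.0, 0.0, 18.7]
force: [0.9, -1.1, 0.1]
gripper_width: 45.5
gripper_force: 0.0
```

apply_moves([
  [0.037, -0.02, 0, 0.01, 0],
  [0.074, -0.04, 0, 0.02, 0],
  [0.111, -0.06, 0, 0.036, 0],
  [0.111, -0.06, 0, 0.036, 0],
  [0.111, -0.06, 0, 0.036, 0],
])

```text
time_s: 1.6
ee_pos: [564.7, -136.4, 213.2]
ee_rot: [-180.0, 0.1, 16.8]
force: [0.9, -0.6, -0.2]
gripper_width: 45.6
gripper_force: 0.0
```

apply_moves([
  [0.001, 0, 0.04, 0, 0],
  [0.001, 0, 0.08, 0, 0],
  [0.001, 0, 0.115, 0, 0],
  [0.001, 0, 0.115, 0, 0],
  [0.001, 0, 0.115, 0, 0],
])

```text
time_s: 2.1
ee_pos: [565.4, -137.7, 99.5]
ee_rot: [180.0, 0.0, 16.6]
force: [0.5, 0.1, -0.1]
gripper_width: 45.5
gripper_force: 0.0
```

```bash
python3 - <<'E'
from h import *
s=cams.grab_frame('side'); cv2.imwrite('pics/s1.png',s); t=cams.grab_frame('top')
cv2.imwrite('pics/c1.png',np.hstack([crop(s,260,190,100,130,4),crop(t,310,190,100,130,4)]))
x=env.state();print(x['ee_pos'],x['ee_rot'])
E
```

```text
[ 567.02717574 -137.67020846  101.25644945] [179.86693308  -0.19781253  16.61312161]
```

View pics/c1.png

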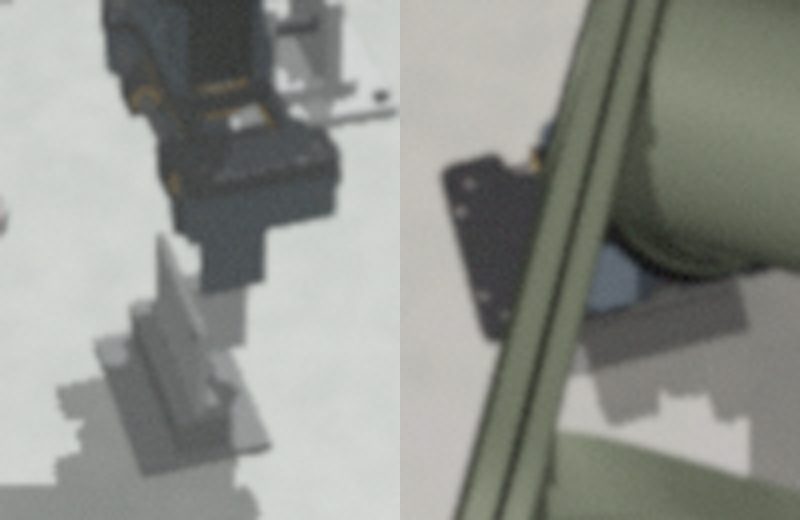

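The side crop shows the fingers above the plate, with the near finger's tip corners at crop (201,292) and (263,283). The top view is blocked by the arm. I'll check the finger position against the fitted plate.

```bash
python3 - <<'E'
from h import *
T=np.array([566,-137.3,99]);r=R.from_euler('xyz',[180,0,16.6],degrees=True)
for q in ([-16,36,0],[16,36,0],[-16,23,0],[16,23,0]): print(q,((proj('side',T+r.apply(q))[0]-[260,190])*4).round())
from fit import cov
for l in ([0,45,80],[-37,7,79],[-3,45,80],[3,45,80]): print(l,((proj('side',cov([542.3,-143.5,-2.851,-.016],np.array(l,float)))[0]-[260,190])*4).round())
E
```

```text
[-16, 36, 0] [209. 303.]
[16, 36, 0] [267. 290.]
[-16, 23, 0] [202. 287.]
[16, 23, 0] [259. 275.]
[0, 45, 80] [201. 334.]
[-37, 7, 79] [246. 278.]
[-3, 45, 80] [206. 333.]
[3, 45, 80] [195. 335.]
```

apply_moves([
  [0.001, 0, 0.015, 0, 0],
  [0.001, 0, 0.03, 0, 0],
  [0.001, 0, 0.042, 0, 0],
  [0.001, 0, 0.051, 0, 0],
  [0.001, 0, 0.051, 0, 0],
])

```text
time_s: 2.7
ee_pos: [566.4, -136.4, 47.5]
ee_rot: [-180.0, 0.1, 16.7]
force: [0.1, 0.9, 0.2]
gripper_width: 45.8
gripper_force: 0.0
```

apply_moves([
  [0, 0, 0, 0, -1],
  [0, 0, 0, 0, -1],
  [0, 0, 0, 0, -1],
  [0, 0, 0, 0, -1],
  [0, 0, 0, 0, -1],
], grip_force=40)

```text
time_s: 3.2
ee_pos: [566.8, -136.2, 48.3]
ee_rot: [-180.0, -0.0, 16.7]
force: [0.3, 2.1, 1.6]
gripper_width: 14.1
gripper_force: 40.0
```

```bash
python3 - <<'E'
from h import *
s=cams.grab_frame('side'); cv2.imwrite('pics/s2.png',s)
x=env.state();print({k:np.round(x[k],2) for k in('time_s','ee_pos','ee_rot','force','torque','gripper_width','gripper_force')})
E
```

```text
{'time_s': np.float64(3.25), 'ee_pos': array([ 566.83, -136.21,   48.29]), 'ee_rot': array([-1.800e+02, -2.000e-02,  1.666e+01]), 'force': array([0.29, 2.12, 2.82]), 'torque': array([ 0.16,  0.17, -0.02]), 'gripper_width': np.float64(13.7), 'gripper_force': np.float64(39.99)}
```

apply_moves([
  [0, 0, -0.01, 0, -1],
  [0, 0, -0.025, 0, -1],
  [0, 0, -0.045, 0, -1],
  [0, 0, -0.07, 0, -1],
  [0, 0, -0.1, 0, -1],
])

```text
time_s: 3.75
ee_pos: [565.6, -136.3, 148.1]
ee_rot: [-179.9, 0.2, 16.7]
force: [0.5, -0.2, -3.5]
gripper_width: 14.1
gripper_force: 40.0
```

apply_moves([
  [0, 0, 0, 0, -1],
  [0, 0, 0, 0, -1],
  [0, 0, 0, 0, -1],
])

```text
time_s: 4.05
ee_pos: [565.5, -136.1, 146.3]
ee_rot: [-179.9, 0.2, 16.7]
force: [-0.7, 0.6, -3.3]
gripper_width: 13.9
gripper_force: 40.0
```

```bash
python3 - <<'E'
from h import *
s=cams.grab_frame('side'); t=cams.grab_frame('top')
cv2.imwrite('pics/s3.png',s)
cv2.imwrite('pics/c3.png',np.hstack([crop(s,270,180,80,110,5),crop(s,270,255,80,110,5)]))
x=env.state();print({k:np.round(x[k],2) for k in('time_s','ee_pos','ee_rot','force','torque','gripper_width','gripper_force')})
E
```

```text
{'time_s': np.float64(4.15), 'ee_pos': array([ 565.66, -136.12,  146.21]), 'ee_rot': array([-179.9 ,    0.18,   16.66]), 'force': array([-0.28,  0.08, -3.64]), 'torque': array([-0.02, -0.06, -0.03]), 'gripper_width': np.float64(13.94), 'gripper_force': np.float64(39.99)}
```

View pics/c3.png

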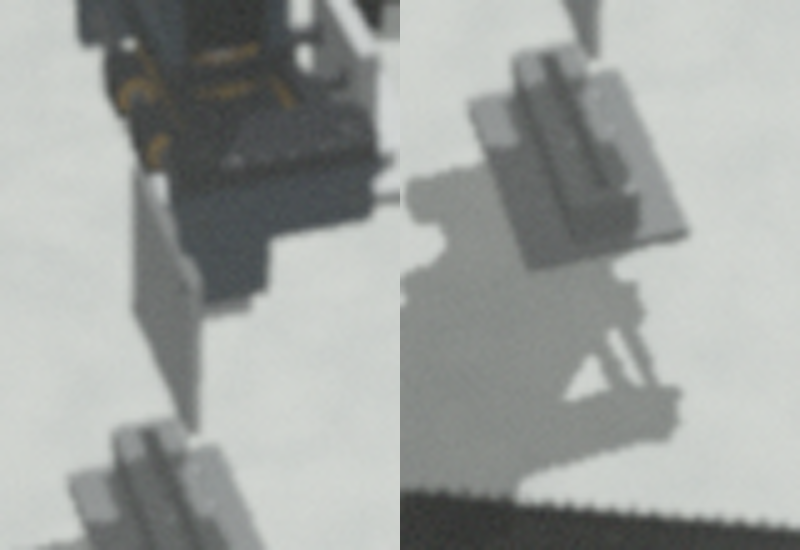

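The plate hangs upright in the gripper, with its lower edge at side pixel (309,266), clear of the rack. The offset along the rib is 25 mm and the lateral offset is about 0. Next I'll carry it across and turn it.

apply_moves([
  [0.003, -0.03, 0, -0.13, -1],
  [0.005, -0.06, 0, -0.26, -1],
  [0.008, -0.09, 0, -0.39, -1],
  [0.01, -0.12, 0, -0.52, -1],
  [0.012, -0.15, 0, -0.65, -1],
])

```text
time_s: 4.65
ee_pos: [534.3, 11.8, 146.8]
ee_rot: [-179.9, 0.1, 54.2]
force: [0.1, 1.0, -2.4]
gripper_width: 13.9
gripper_force: 40.0
```

apply_moves([
  [0, 0, 0, -0.13, -1],
  [0, 0, 0, -0.26, -1],
  [0, 0, 0, -0.39, -1],
  [0, 0, 0, -0.52, -1],
  [0, 0, 0, -0.65, -1],
])

```text
time_s: 5.15
ee_pos: [534.6, 10.8, 146.7]
ee_rot: [-179.9, 0.0, 91.5]
force: [0.8, -0.0, -4.0]
gripper_width: 14.2
gripper_force: 40.0
```

apply_moves([
  [0, 0, 0, -0.13, -1],
  [0, 0, 0, -0.26, -1],
  [0, 0, 0, -0.39, -1],
  [0, 0, 0, -0.52, -1],
  [0, 0, 0, -0.65, -1],
])

```text
time_s: 5.65
ee_pos: [534.5, 10.7, 146.7]
ee_rot: [-179.9, -0.1, 128.7]
force: [0.3, 0.2, -2.9]
gripper_width: 13.7
gripper_force: 40.0
```

apply_moves([
  [0, 0, 0, -0.13, -1],
  [0, 0, 0, -0.26, -1],
  [0, 0, 0, -0.39, -1],
  [0, 0, 0, -0.52, -1],
  [0, 0, 0, -0.65, -1],
])

```text
time_s: 6.15
ee_pos: [534.5, 10.8, 146.7]
ee_rot: [-180.0, -0.1, 165.9]
force: [-0.6, 0.3, -2.7]
gripper_width: 13.8
gripper_force: 40.0
```

apply_moves([
  [0, 0, 0, -0.12, -1],
  [0, 0, 0, -0.24, -1],
  [0, 0, 0, -0.36, -1],
  [0, 0, 0, -0.476, -1],
  [0, 0, 0, -0.476, -1],
])

```text
time_s: 6.65
ee_pos: [534.6, 10.7, 146.8]
ee_rot: [180.0, -0.1, -167.1]
force: [0.1, -0.0, -3.0]
gripper_width: 13.9
gripper_force: 40.0
```

apply_moves([
  [-0.001, 0.04, 0, 0, -1],
  [-0.001, 0.08, 0, 0, -1],
  [-0.001, 0.12, 0, 0, -1],
  [-0.001, 0.147, 0, 0, -1],
  [-0.001, 0.147, 0, 0, -1],
])

```text
time_s: 7.15
ee_pos: [502.2, 157.1, 147.3]
ee_rot: [179.9, -0.1, -167.0]
force: [0.3, -0.5, -1.9]
gripper_width: 13.8
gripper_force: 40.0
```

apply_moves([
  [0, 0, 0.03, 0, -1],
  [0, 0, 0.055, 0, -1],
  [0, 0, 0.075, 0, -1],
  [0, 0, 0.084, 0, -1],
  [0, 0, 0.084, 0, -1],
])

```text
time_s: 7.65
ee_pos: [502.6, 153.5, 62.6]
ee_rot: [-180.0, -0.2, -167.2]
force: [-0.6, 0.0, -2.1]
gripper_width: 13.8
gripper_force: 40.0
```

```bash
python3 - <<'E'
from h import *
s=cams.grab_frame('side'); t=cams.grab_frame('top')
cv2.imwrite('pics/c4.png',np.hstack([crop(s,280,140,100,110,4),crop(t,170,180,100,110,4)]))
x=env.state();print({k:np.round(x[k],2) for k in('time_s','ee_pos','ee_rot','force','torque','gripper_width','gripper_force')})
E
```

```text
{'time_s': np.float64(7.75), 'ee_pos': array([504.1 , 154.11,  64.47]), 'ee_rot': array([-1.7999e+02,  6.0000e-02, -1.6715e+02]), 'force': array([-0.25, -1.26, -2.24]), 'torque': array([ 0.13, -0.08,  0.01]), 'gripper_width': np.float64(13.72), 'gripper_force': np.float64(39.99)}
```

View pics/c4.png

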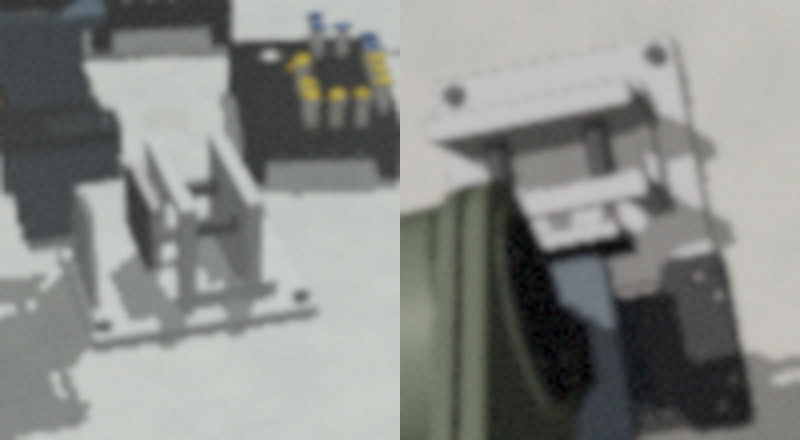

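The side crop shows the black pad at about (125..155,165..265) and a pale plate region at (75..130,185..310), with a gap to the pad. The top crop shows the pad's black edge at (630,245), still free. I'll check this against predicted corner positions.

```bash
python3 - <<'E'
from h import *
s=cams.grab_frame('side')
r=R.from_euler('xyz',[180,0,-167.1],degrees=True);T=np.array([503.3,154,62.5])
v=crop(s,270,150,100,100,6)
C=lambda l:T+r.apply([-(np.array(l)[0]+25.2) ,l[1], 41.8-l[2]])
P=lambda X:((np.array(proj('side',X)[0])+.5-[270,150])*6-.5)
st=lambda l:R.from_euler('z',.225).apply(l)+[565,168,0]
def poly(p,col):
    for i,q in enumerate(p): cv2.line(v,tuple(int(a) for a in p[i-1]),tuple(int(a) for a in q),col,1)
p=[P(C(l)) for l in ((3,-45,0),(3,45,0),(3,45,80),(3,-45,80))];print(np.round(p))
p2=[P(st(l)) for l in ((0,-31,35),(0,31,35),(0,31,85),(0,-31,85))]
p3=[P(st(l)) for l in ((-45,-65,10),(-45,65,10),(115,65,10),(115,-65,10))]
v0=v.copy()
# sign: check rib direction = +tool x
for q,c in((p,(0,0,255)),(p2,(0,255,0)),(p3,(255,0,0))): poly(q,c)
cv2.imwrite('pics/c5.png',v)
print(C((-37,0,60)),C((3,-45,0)))
E
```

```text
[[215. 404.]
 [175. 300.]
 [169. 154.]
 [210. 253.]]
[491.79781791 151.36564863  80.7       ] [540.8345209  116.43139953  20.7       ]
```

View pics/c5.png

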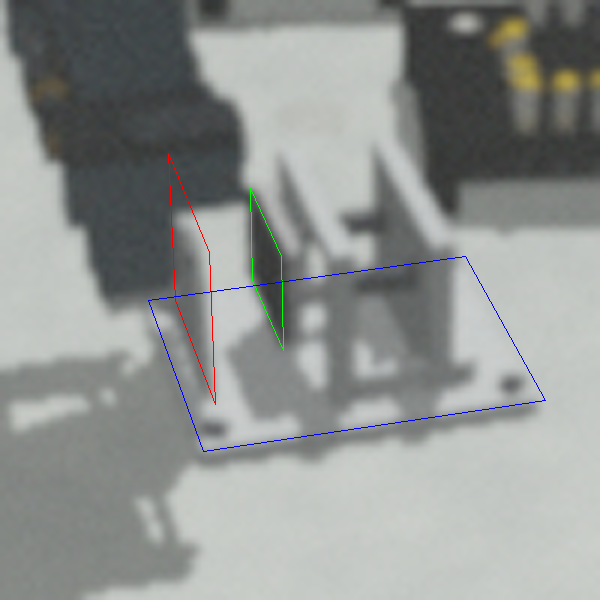

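The overlay (red plate, green pad, blue foot) matches the picture within 1–2 px, and the gap is about 35 mm. I'll advance 28 mm, then creep in watching the force.

apply_moves([
  [-0.01, 0, 0, 0, -1],
  [-0.02, 0, 0, 0, -1],
  [-0.028, 0, 0, 0, -1],
  [-0.028, 0, 0, 0, -1],
  [-0.028, 0, 0, 0, -1],
])

```text
time_s: 8.3
ee_pos: [530.7, 160.5, 63.8]
ee_rot: [-180.0, -0.0, -167.1]
force: [-0.5, -0.1, -2.3]
gripper_width: 13.8
gripper_force: 40.0
```

apply_moves([
  [-0.001, 0, 0, 0, -1],
  [-0.002, 0, 0, 0, -1],
  [-0.003, 0, 0, 0, -1],
  [-0.004, 0, 0, 0, -1],
  [-0.004, 0, 0, 0, -1],
])

```text
time_s: 8.8
ee_pos: [534.7, 161.5, 64.0]
ee_rot: [-180.0, 0.0, -167.1]
force: [-0.4, 0.4, -3.4]
gripper_width: 13.7
gripper_force: 40.0
```

apply_moves([
  [-0.001, 0, 0, 0, -1],
  [-0.002, 0, 0, 0, -1],
  [-0.003, 0, 0, 0, -1],
  [-0.004, 0, 0, 0, -1],
  [-0.004, 0, 0, 0, -1],
])

```text
time_s: 9.3
ee_pos: [537.5, 162.0, 63.6]
ee_rot: [-180.0, -0.1, -167.1]
force: [-2.6, -1.5, -1.2]
gripper_width: 13.7
gripper_force: 40.0
```

apply_moves([
  [0.004, 0, 0, 0, -1],
  [0.004, 0, 0.0015, 0, -1],
  [0.002, 0, 0.0015, 0, -1],
  [0, 0, 0.0015, 0, -1],
  [0, 0, 0.0015, 0, -1],
])

```text
time_s: 9.8
ee_pos: [537.8, 162.1, 62.2]
ee_rot: [-180.0, -0.1, -167.1]
force: [-3.4, -0.9, -0.8]
gripper_width: 13.8
gripper_force: 40.0
```

apply_moves([
  [-0.001, 0, 0, 0, -1],
  [-0.002, 0, 0, 0, -1],
  [-0.003, 0, 0, 0, -1],
  [-0.003, 0, 0, 0, -1],
  [-0.003, 0, 0, 0, -1],
])

```text
time_s: 10.3
ee_pos: [540.2, 162.7, 62.2]
ee_rot: [-180.0, -0.2, -167.1]
force: [-5.5, -1.8, -0.9]
gripper_width: 13.9
gripper_force: 40.0
```

apply_moves([
  [-0.001, 0, 0, 0, -1],
  [-0.002, 0, 0, 0, -1],
  [-0.003, 0, 0, 0, -1],
  [-0.003, 0, 0, 0, -1],
  [-0.003, 0, 0, 0, -1],
])

```text
time_s: 10.8
ee_pos: [542.1, 163.1, 61.9]
ee_rot: [-180.0, -0.3, -167.1]
force: [-7.2, -1.6, -0.0]
gripper_width: 13.6
gripper_force: 40.0
```

apply_moves([
  [-0.001, 0, 0, 0, -1],
  [-0.002, 0, 0, 0, -1],
  [-0.003, 0, 0, 0, -1],
  [-0.003, 0, 0, 0, -1],
  [-0.003, 0, 0, 0, -1],
])

```text
time_s: 11.3
ee_pos: [544.0, 163.5, 61.7]
ee_rot: [-180.0, -0.4, -167.1]
force: [-8.9, -2.0, 1.1]
gripper_width: 13.7
gripper_force: 40.0
```

```bash
python3 - <<'E'
from h import *
F=[];Z=[];Q=[]
for i in range(6):
    s=cams.grab_frame('side');x=env.state();F.append(x['force']);Z.append(x['ee_pos']);Q.append(x['torque'])
F=np.mean(F,0);print(F,np.hypot(*F[:2]),np.mean(Z,0),np.mean(Q,0),x['ee_rot'],x['time_s'])
t=cams.grab_frame('top')
cv2.imwrite('pics/c6.png',np.hstack([crop(s,270,150,80,90,5),crop(t,172,184,80,90,5)]))
E
```

```text
[-8.64027163 -2.11593351  0.34014177] 8.895587020951586 [544.01364996 163.45434978  61.68335623] [-0.28231021  1.72633069  0.22698362] [-179.97271776   -0.43767365 -167.07164514] 11.6
```

View pics/c6.png

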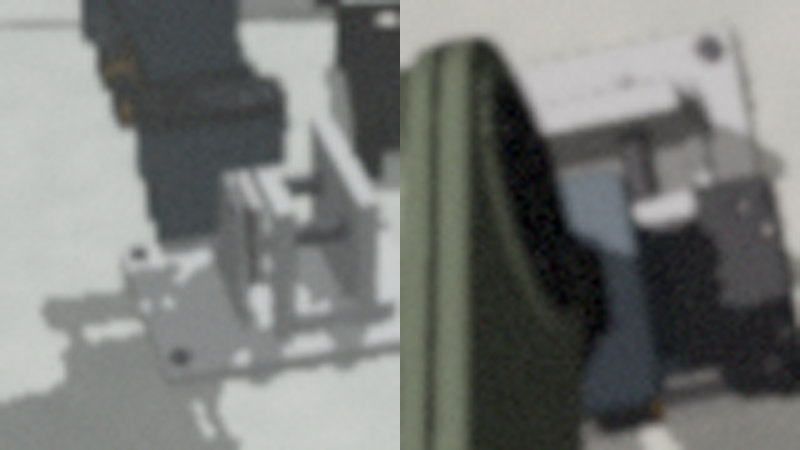

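The side crop shows the plate upright against the pad, its bottom corner at (245,320), above the foot. The push is 8.9 N, so I'll add 1 mm and hand in.

apply_moves([
  [-0.001, 0, 0, 0, -1],
  [-0.001, 0, 0, 0, -1],
  [-0.001, 0, 0, 0, -1],
  [-0.001, 0, 0, 0, -1],
])

```text
time_s: 12.05
ee_pos: [544.7, 163.6, 61.6]
ee_rot: [-180.0, -0.5, -167.1]
force: [-8.8, -2.1, 0.9]
gripper_width: 14.1
gripper_force: 40.0
```

```bash
python3 - <<'E'
from workcell import env
x=env.state();print(x['force'],x['ee_pos'],x['gripper_force'])
print(env.job_done())
E
```

```text
[-8.79688693 -2.07747681  0.90255113] [544.67938913 163.5913888   61.63434862] 40.00164449214935
the job is handed in; nothing more can be done
None
```

I handed the job in with the cover plate still gripped at 40 N and its flat face pressed on the gasket pad at about 9 N, upright and clear of the foot; no verdict came back.

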